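# Free the wedged slab and square up the stone pile

## Robot

A 7-joint arm with a two-finger parallel gripper is mounted at the origin on the work surface. World frame = base frame: x ahead of the robot, y to its left, z up, the work surface at z = 0. Lengths are in m, angles in rad, forces in N, time in s.
With the tool pointing down it reaches from about 0.425 to 0.95 m from the base axis. Payload 4.7 kg.
Tool frame: the origin (TCP) lies on the centre line of the jaws, within the pads' length; the fingertips stand robot.nose_length ahead of it and the grasp point (between the pads) lies 8 mm behind it (robot.nose_length is the distance from the TCP to the fingertips, in m); z points along the fingers, x is the direction in which the jaws open and shut, and the axes are right-handed (so a half turn about z gives the same grasp; the last joint's range is limited). The gripper opens to 85 mm and grips with 20 to 120 N. Pads are 22 mm wide; open, the fingers measure 114 mm over their backs; the gripper's body (76 mm by 85 mm) begins 54 mm behind the grasp point. The pads swing forward as they close: fully open they stand 13 mm farther back than shut.
Start: joints at [1.255, 0.469, -0.049, 1.532, 0.024, 1.141, -0.082], TCP at [0.191, -0.647, 0.242] pointing down, gripper open.
Joint ranges: [-2.59, 2.59], [-0.33, 1.99], [-1.39, 1.29], [0.1, 2.45], [-1.04, 4.18], [0.21, 1.99], [-2.66, 2.66]. Speed limits (rad/s): [2.57, 2.57, 3.14, 3.14, 3.14, 3.14, 3.14].

## Interface

Orientations are given as [roll, pitch, yaw] about the fixed x, y, z axes, in that order (R = Rz(yaw) Ry(pitch) Rx(roll)).
In Python, from plant import robot gives the robot as it stands. Calls block until the motion is done:
- robot.goto(position, orientation): joint-space move of the TCP to a pose.
- robot.move_straight(position, vel=0.15, attitude=None, contact_N=None): straight line of the TCP; attitude=None keeps the orientation; vel is the mean speed in m/s. With contact_N (N) it stops when the force on the tool has changed by that much, and returns True; else False.
- robot.move_joints(angles): joint-space move.
- robot.grip(opening, strength=None): opening from 0.0 (shut) to 1.0 (fully open); strength is the grip in N (None keeps the last); returns when the fingers have stopped.
- robot.sleep(seconds).
- robot.inverse_kinematics(position, orientation): joint angles nearest the present ones, or None.
- robot.sense(): the state.
- robot.grab_frame(name): name is "side" or "top"; returns a dict with "image" (480x640x3 uint8, red, green, blue), "range_z" (480x640 float32, m along the optical axis (not along the pixel's ray), 0 where there is no reading), "fx", "fy", "cx", "cy" (pixels), "R" (3x3) and "t" (3): a world point X has camera coordinates R X + t. Camera axes: x right, y down, z forward; pixel columns grow to the right and rows downward; lengths in m; the calibration is good to about 2 mm. A picture is of the moment at which its call begins.
A pose or a line that the arm cannot do raises robot.IKError and nothing moves.
- robot.close_job(): hands the job in, once; it reports no verdict.
The state is a dict: "t": time; "joint_pos": joint angles; "joint_velocities": joint speeds; "effort": joint torques, N m; "tcp_pos": TCP position; "tcp_rot": TCP orientation; "wrist_force": force on the tool from outside, world axes, zero at the start; "torque": the same for the moment, N m; "opening": opening from 0.0 (shut) to 1.0 (fully open).
Only numpy, scipy, OpenCV 4.12 (cv2) and the standard library are available. Lean on these libraries where they do the work, as an engineer would, in place of code of your own. Each camera call takes 0.05 s, during which the arm holds its last target. There are 200 camera calls.

## Task

Stack two more full-size stone slabs, the loose one and the one in the wedge clamp, in either order on the slab lying on the pallet, as one square pile of three with all edges flush, each set down gently and the bottom slab left where it is. The clamp holds its slab locked: work the tight wedge loose with small side-to-side pulls while drawing it up, never lifting the clamp off its dowels, and lay the wedge on the bench clear of the clamp and pallet. Leave the thick block, the offcuts and all other items alone.

Things in the scene. Friction and masses are not known exactly. Their poses are not given: they have to be found in the camera images.
- clamp_ref (a point): wedge clamp: steel plate 224 (x) x 90 (y) x 10 mm with wooden blocks; point at the centre of the plate's top face, 10 mm above the bench; x runs from wedge to fence. Along x, mm: end post -86 to -62, wedge slot from -62, jaw to -15, slab -14.5 to 95.5, fence 96 to 112. Blocks rise at most 36 mm above this point. The slab's two long sides (along y) are open for fingers.
- slot (a point): centre of the wedge slot's floor (plate top); axes as clamp_ref. Cheeks beside the slot leave the wedge about 7 mm of side play either way along y.
- clamp (a joint): height (m) the clamp is lifted off its dowels; 0 = seated. Only its weight holds it down, 10 N plus the slab's 2.5 N; it cannot shift or turn. A straight upward pull on the tight wedge takes 15 to 30 N and lifts it. While the wedge slides sideways, drawing it up takes much less; it slackens as it rises and leaves the jaw after about 36 mm.
- jaw (a joint): retraction (m) of the jaw from the slab: 0 = clamped, its lip reaching 3.5 mm over the slab's end so that it cannot be lifted; about 0.007 = sprung back fully, which happens by itself when the wedge is out (spring, about 25 N when clamped).
- wedge: plain wooden wedge upright in the slot, 76 mm tall, 30 mm wide (y), 0.06 kg; origin at the centre of its toe (16 mm thick, x -8 to +8). -x face plumb, +x face sloped, 20.8 mm thick at 40 mm height; above that a straight head (x -8 to +12.5, 30 mm wide) to 76 mm, clear above the clamp's blocks from 37 mm up. Drawn out along +z; side play along y.
- slab_base: full-size cast stone slab, slate grey, 110 (x, long) x 62 (y) x 18 (z) mm, about 0.25 kg, origin at the centre of its underside; the bottom slab of the pile, loose on the pallet's deck
- slab_clamped: full-size cast stone slab, slate grey, 110 (x, long) x 62 (y) x 18 (z) mm, about 0.25 kg, origin at the centre of its underside; starts locked in the clamp, on its plate (underside 10 mm above the bench)
- slab_loose: full-size cast stone slab, slate grey, 110 (x, long) x 62 (y) x 18 (z) mm, about 0.25 kg, origin at the centre of its underside; lies flat on the bench
- block: bystander: thick half block of the same stone, 74 x 62 x 42 mm, on the bench; origin under its centre
- pallet: small plywood pallet fixed on the bench, deck 260 (x) x 170 (y) mm, top 32 mm above the bench; origin at the centre of its underside
- offcut_a: bystander: slab offcut 44 x 40 x 30 mm of the same stone, on the bench between the loose slab and the thick block; origin under its centre
- offcut_b: bystander: slab offcut 36 x 50 x 18 mm of the same stone, on the pallet near its +x end; origin under its centre
- paint_can: bystander: can, 84 mm diameter, 100 mm tall; origin under its centre
- bottle: bystander: bottle, 62 mm diameter, 190 mm tall; origin under its centre
- brush: bystander: paint brush lying on the bench
- scraper: bystander: scraper lying on the bench
- tape_roll: bystander: roll of tape lying flat, 90 mm diameter, 24 mm high; origin under its centre
There are look-alikes about, which are no part of the job. What is shaped like the slab_clamped but turquoise is not meant. What is shaped like the slab_loose but yellow is not meant.

How it is judged:
By the outcome, as a careful person would: the job done as asked, in the order asked, and still so for the second after the job is handed in, with the robot touching nothing.
It also fails if it takes over 72 s, if anything falls off the work surface, if the arm or the gripper's body presses on something with over 40 N, if the wrist force passes 120 N, or if a joint passes its speed limit or range.

## Working session

There is one attempt and no reset: what is moved stays moved. The work goes in short steps, each a Python script; the robot and the scene stay as the last script left them, time stands still between calls to the robot, and variables do not carry over. Pictures are saved under pics/ and viewed, about 8 in all and at most 12, crops included, and the job is handed in when it is done.

```bash
ls; mkdir -p pics
python3 - <<'E'
from plant import robot
import cv2,numpy as np
for n in("top","side"):
    f=robot.grab_frame(n); np.savez(f"pics/{n}0.npz",**f)
    cv2.imwrite(f"pics/{n}0.png",f["image"][:,:,::-1])
    print(n,f["fx"],f["fy"],f["cx"],f["cy"],f["R"],f["t"])
print(robot.nose_length,robot.sense())
E
```

```text
pics
top 481.6883129389373 481.6883129389373 320.6089619650693 237.09220639129134 [[-0.01412202 -0.99982249 -0.01247202]
 [-0.99776756  0.01490504 -0.06509789]
 [ 0.06527223  0.01152486 -0.99780094]] [0.01926869 0.56429509 1.3117977 ]
side 531.1587090872264 531.1587090872264 325.81000179455225 242.17127087597558 [[-0.87308468 -0.48706207 -0.02221887]
 [-0.25331176  0.49206957 -0.83288696]
 [ 0.41660088 -0.72155255 -0.55299695]] [0.49145507 0.20330175 1.08720519]
0.011 {'t': 0.1, 'joint_pos': array([ 1.25511188,  0.4693962 , -0.04857509,  1.53358516,  0.0240994 ,
        1.14100211, -0.082308  ]), 'joint_velocities': array([-1.23014844e-03, -1.77339437e-04,  1.40407952e-04, -5.64584288e-03,
       -8.53917962e-04,  6.90149865e-05, -5.70597354e-04]), 'effort': array([ 6.56113116e-04, -5.11515677e+01, -4.69234830e-02, -2.38389802e+01,
        1.07256902e-02,  4.36850954e-03,  1.26010451e-05]), 'tcp_pos': array([ 0.19079461, -0.64694097,  0.24133788]), 'tcp_rot': array([ 3.14152100e+00,  1.80393724e-03, -1.28400867e+00]), 'wrist_force': array([-0.33552827,  0.60889998,  0.95238447]), 'torque': array([-0.01256954, -0.01178532, -0.00120283]), 'opening': 1.002234255879244}
```

View pics/top0.png

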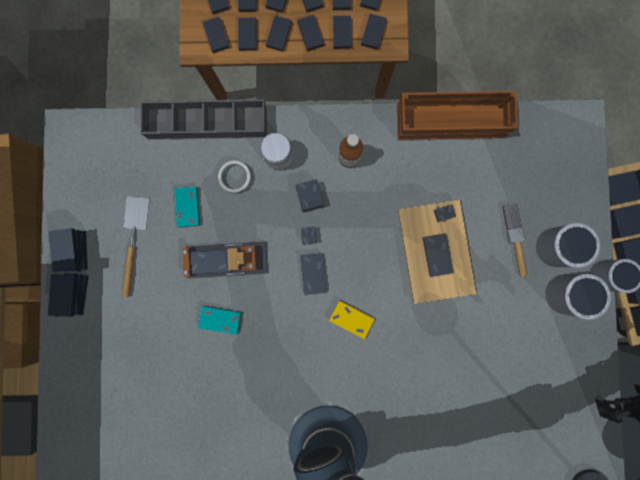

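View pics/side0.png

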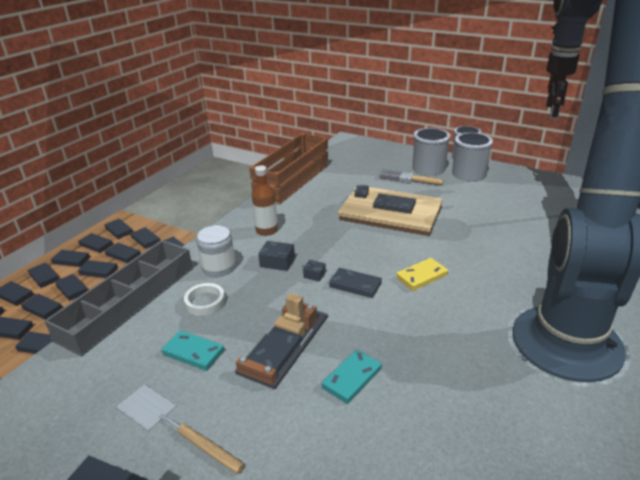

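The top view shows the clamp at (222,260) with its wedge at about (240,258). Three things could be the loose slab:
- The grey slab at (313,273), which is full size.
- The offcut at (310,235) and the thick block at (311,195), which are the wrong size.
- The yellow slab at (352,319) and turquoise slabs at (187,206) and (220,319), which are the wrong colour.

The grey slab at (313,273) is therefore the loose one. The base slab is on the pallet at (438,255), with offcut_b at (445,213). I'll confirm this in crops and measure.

```bash
cat > vis.py <<'E'
import numpy as np,cv2
def world(f):
    v,u=np.mgrid[0:480,0:640]; z=f["range_z"]
    c=np.stack([(u-f["cx"])*z/f["fx"],(v-f["cy"])*z/f["fy"],z],-1)
    return (c-f["t"])@f["R"]
def px2w(f,u,v,z):
    d=f["R"].T@np.array([(u-f["cx"])/f["fx"],(v-f["cy"])/f["fy"],1.]); o=-f["R"].T@f["t"]
    return o+d*(z-o[2])/d[2]
def w2px(f,X):
    c=f["R"]@np.asarray(X)+f["t"]; return c[0]/c[2]*f["fx"]+f["cx"],c[1]/c[2]*f["fy"]+f["cy"]
def rect(f,box,zlo,zhi,seed=None,mask=None):
    """min-area rect of the component in pixel box with height zlo..zhi, projected at its median height"""
    W=world(f);u0,v0,u1,v1=box
    m=(W[...,2]>zlo)&(W[...,2]<zhi)
    if mask is not None:m&=mask
    b=np.zeros_like(m);b[v0:v1,u0:u1]=1;m&=b
    n,l,s,_=cv2.connectedComponentsWithStats(m.astype(np.uint8))
    k=1+np.argmax(s[1:,4]); m=l==k
    vs,us=np.nonzero(m); zm=np.median(W[m][:,2])
    P=np.array([px2w(f,u+du,v+dv,zm)[:2] for u,v in zip(us,vs) for du in(-.5,.5) for dv in(-.5,.5)])
    (c,wh,a)=cv2.minAreaRect((P*1000).astype(np.float32))
    if wh[0]<wh[1]: wh=wh[::-1];a+=90
    return np.round(c,1),np.round(wh,1),round((a+90)%180-90,2),round(zm*1000,1),len(us)
E
python3 - <<'E'
from vis import *
f=np.load("pics/top0.npz")
W=world(f)
print("bench z",np.median(W[330:400,120:190,2]))
for n,b,zl,zh in [("loose",(295,245,335,300),.009,.03),("offa",(295,222,330,247),.015,.05),("block",(290,175,332,215),.02,.06),
 ("pallet",(390,190,490,310),.022,.07),("base",(415,225,465,285),.041,.07),("offb",(430,200,460,225),.041,.07),
 ("clampall",(170,230,280,290),.006,.2),("clamp>22",(170,230,280,290),.022,.2),("blocks",(170,230,280,290),.035,.2),("wedge",(170,230,280,290),.06,.2)]:
    try: print(n,*rect(f,b,zl,zh))
    except Exception as e: print(n,e)
im=f["image"][:,:,::-1]
a=cv2.resize(im[235:287,175:275],None,fx=7.5,fy=7.5,interpolation=cv2.INTER_CUBIC)
cv2.imwrite("pics/c1.png",a)
b=cv2.resize(im[170:300,290:490],None,fx=4,fy=4,interpolation=cv2.INTER_CUBIC)
cv2.imwrite("pics/c2.png",b)
E
```

```text
bench z 0.0004364407953806748
loose [463.4  33.9] [112.7  64.9] 5.35 17.8 896
offa [568.7  44.1] [49.5 43.8] -0.65 29.9 239
block [677.6  40.7] [80.1 65.1] 14.0 41.6 630
pallet [ 520.  -302.9] [262.7 174.4] 8.07 32.2 5996
base [ 509.6 -302.3] [112.7  66.8] 9.47 49.2 957
offb [ 623.5 -323.7] [54.7 44.3] -73.47 49.4 259
clampall [504.8 276.3] [232.4  92.9] -87.03 27.0 2623
clamp>22 [502.3 289.6] [205.1  79.9] -89.16 31.5 1641
blocks [509.1 225.4] [75.9 67.4] 89.91 45.8 530
wedge [508.9 222.1] [32.2 27.1] 5.58 84.9 102
```

View pics/c1.png

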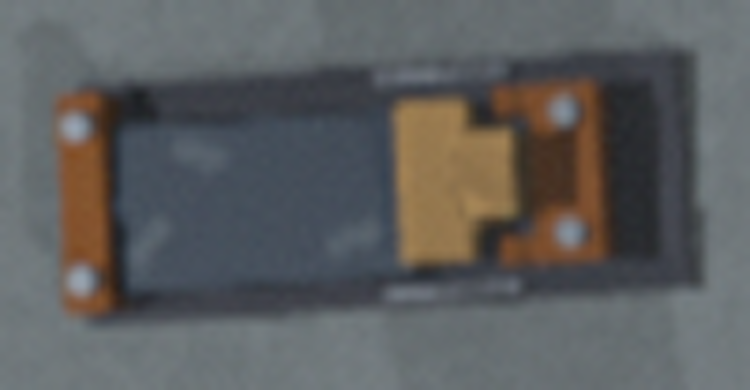

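View pics/c2.png

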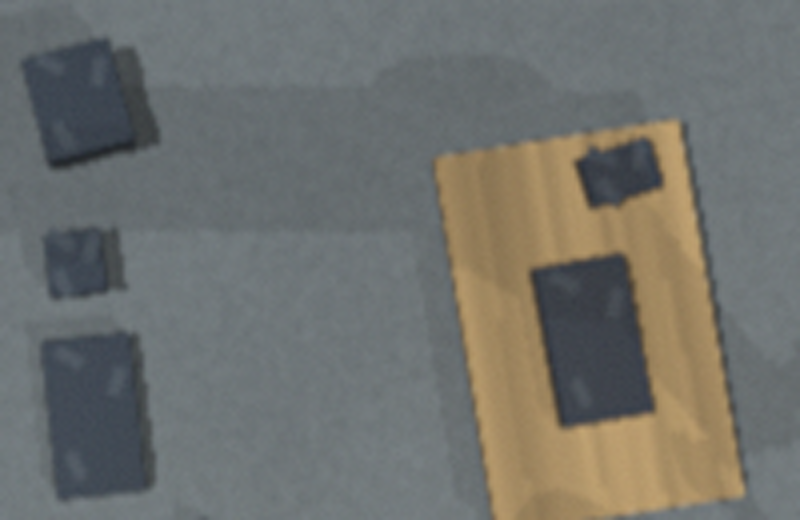

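The crops confirm my picks. The clamp's fence is at the left (x axis ≈ world +y, yaw about 93°) and its wedge is centred in the slot. The loose slab is full size, and the base slab on the pallet is clear of offcut_b. Next I'll refine the poses by fitting box silhouettes in both cameras.

```bash
cat >> vis.py <<'E'
from scipy.optimize import minimize
def fitbox(f,p0,size,zlo,ztop,mask=None,pad=14):
    """fit (x,y,yaw deg) mm of a box's silhouette (zlo..ztop, m) to the mask (default: depth above zlo)"""
    W=world(f)
    if mask is None: mask=(W[...,2]>zlo)&(W[...,2]<ztop+.008)
    S=8;l,w=size
    def corners(p,zs):
        c,s=np.cos(np.radians(p[2])),np.sin(np.radians(p[2]))
        return np.array([w2px(f,[(p[0]+c*a-s*b)/1e3,(p[1]+s*a+c*b)/1e3,z]) for z in zs for a in(-l/2,l/2) for b in(-w/2,w/2)])
    q=corners(p0,(zlo,ztop));u0,v0=(q.min(0)-pad).astype(int);u1,v1=(q.max(0)+pad).astype(int)
    n,lab=cv2.connectedComponents(mask[v0:v1,u0:u1].astype(np.uint8))
    c=(q.mean(0)-[u0,v0]).astype(int);m=(lab==lab[c[1],c[0]]).astype(np.float32)
    m=cv2.GaussianBlur(m,(0,0),.8)
    def cost(p):
        h=cv2.convexHull(((corners(p,(zlo,ztop))-[u0,v0]+.5)*S-.5).astype(np.float32)).reshape(-1,2)
        im=np.zeros(((v1-v0)*S,(u1-u0)*S),np.uint8);cv2.fillConvexPoly(im,np.round(h*16).astype(np.int32),255,shift=4)
        r=cv2.resize(im,(u1-u0,v1-v0),interpolation=cv2.INTER_AREA)/255.
        return ((cv2.GaussianBlur(r.astype(np.float32),(0,0),.8)-m)**2).sum()
    r=min((minimize(cost,np.array(p0)+d,method="Nelder-Mead",options=dict(initial_simplex=np.array(p0)+d+np.array([[0,0,0],[4,0,0],[0,4,0],[0,0,4]]),xatol=.02,fatol=.001)) for d in([-1,-1,-1],[1,1,1])),key=lambda r:r.fun)
    return np.round(r.x,2),round(float(r.fun),2)
def dark(f): return cv2.cvtColor(f["image"],cv2.COLOR_RGB2HSV)[...,2]
E
python3 - <<'E'
from vis import *
for n in("top","side"):
    f=np.load(f"pics/{n}0.npz")
    B=f["image"].astype(int);wood=(B[...,0]-B[...,2])
    L=[463.4,33.9,5.35];Bs=[509.6,-302.3,9.47]
    for z in(.007,.010,.013): print(n,"loose",z,*fitbox(f,L,(110,62),z,.018))
    for z in(.040,.043): print(n,"base",z,*fitbox(f,Bs,(110,62),z,.050))
    print(n,"base col",*fitbox(f,Bs,(110,62),.032,.050,wood<15))
    print(n,"pallet",*fitbox(f,[520,-303,8.1],(260,170),.025,.032,world(f)[...,2]>.025))
    print(n,"wedge",*fitbox(f,[509,222,93],(20.5,30),.06,.086))
    print(n,"fence+slab",*fitbox(f,[504,314,93],(110,62),.019,.028))
E
```

```text
top loose 0.007 [463.43  33.91   5.3 ] 3.09
top loose 0.01 [463.43  33.86   5.3 ] 3.51
top loose 0.013 [463.36  33.77   5.16] 8.21
top base 0.04 [ 509.9  -303.4     9.15] 3.76
top base 0.043 [ 509.8  -303.34    9.25] 4.74
top base col [ 511.2  -304.25    9.25] 22.62
top pallet [ 520.03 -303.91    8.09] 12.4
top wedge [508.77 224.42  89.84] 0.9
top fence+slab [500.32 322.4   93.03] 31.26
side loose 0.007 [465.4   34.77   5.56] 5.6
side loose 0.01 [465.44  35.01   5.05] 4.64
side loose 0.013 [465.31  34.89   5.89] 4.99
side base 0.04 [ 511.29 -302.78    9.64] 3.34
side base 0.043 [ 511.22 -302.48    9.51] 3.37
side base col [ 512.51 -306.77   11.85] 38.71
side pallet [ 522.26 -304.34    7.66] 9.46
side wedge [511.01 225.06  93.16] 1.52
side fence+slab [503.32 309.61  93.59] 332.41
```

```bash
cat > mv.py <<'E'
from plant import robot
import numpy as np
def down(yaw): return [np.pi,0,np.radians(yaw)]
def st(tag=""):
    s=robot.sense();print(tag,"t",round(s["t"],2),"tcp",np.round(s["tcp_pos"]*1e3,1),"F",np.round(s["wrist_force"],1),"op",round(s["opening"],3),"rpy",np.round(np.degrees(s["tcp_rot"]),1));return s
def xyz(p,z): return [p[0]/1e3,p[1]/1e3,z]
E
python3 - <<'E'
from mv import *
L=(464.4,34.3)
# feasibility
b=np.array([510.5,-303.0])
for p,y in((L,-84.65),(b,-80.7),((509.9,224.7),3),((509.9,224.7),-177),((503,314),3),((503,314),-177)):
    for z in(.02,.12): print(p,y,z,np.round(robot.inverse_kinematics(xyz(p,z),down(y)),2))
robot.goto(xyz(L,.10),down(-84.65))
st("above")
robot.move_straight(xyz(L,.035),vel=.15)
s=st("low")
print(robot.move_straight(xyz(L,.010),vel=.03,contact_N=3)); st("down")
robot.grip(.72,strength=50); st("grip")
E
```

```text
(464.4, 34.3) -84.65 0.02 [ 0.17  0.51 -0.41  2.18  0.4   0.53 -2.02]
(464.4, 34.3) -84.65 0.12 [ 0.38  0.36 -0.65  2.11  0.32  0.76 -1.95]
[ 510.5 -303. ] -80.7 0.02 [ 0.58  0.62 -0.15  1.9   0.15  0.64 -1.07]
[ 510.5 -303. ] -80.7 0.12 [ 0.6   0.48 -0.18  1.84  0.11  0.83 -1.04]
(509.9, 224.7) 3 0.02 [ 0.21  0.82 -0.98  1.95  0.89  0.89 -1.2 ]
(509.9, 224.7) 3 0.12 [ 0.3   0.7  -1.11  1.89  0.73  1.03 -1.08]
(509.9, 224.7) -177 0.02 [ 0.31  0.95 -1.19  1.94  1.06  1.05  1.83]
(509.9, 224.7) -177 0.12 [ 0.33  0.74 -1.18  1.89  0.79  1.07  2.01]
(503, 314) 3 0.02 [-0.13  0.73 -0.7   1.87  0.65  0.78 -1.13]
(503, 314) 3 0.12 [ 0.04  0.67 -0.96  1.81  0.64  1.01 -1.13]
(503, 314) -177 0.02 [ 0.14  0.99 -1.19  1.86  1.06  1.1   1.72]
(503, 314) -177 0.12 [ 0.15  0.8  -1.18  1.81  0.82  1.13  1.88]
above t 2.74 tcp [464.7  33.6 100. ] F [ 0.5 -0.6  0.5] op 0.999 rpy [-180.    -0.   -84.7]
low t 3.33 tcp [464.7  34.4  35.2] F [0.5 0.  0.4] op 1.002 rpy [-180.     0.   -84.7]
False
down t 4.31 tcp [464.5  34.4  10.1] F [ 0.1  0.2 -0.9] op 0.998 rpy [-180.     0.   -84.6]
grip t 4.67 tcp [464.5  34.   10.3] F [-1.3 -1.6  4.2] op 0.724 rpy [-180.    -0.   -84.7]
```

Run:
```python
from mv import *
import cv2
L=(464.5,34.3)
robot.grip(.6,strength=60); st("grip")
robot.move_straight(xyz(L,.13),vel=.15); st("up")
# base target, TCP directly above base centre (grasp was at slab centre)
b=(510.5,-303.0)
robot.goto(xyz(b,.13),down(-80.7)); st("above")
robot.move_straight(xyz(b,.068),vel=.12); st("low")
for n in("top","side"):
    f=robot.grab_frame(n); np.savez(f"pics/{n}1.npz",**f)
im=np.vstack([cv2.resize(np.load(f"pics/{n}1.npz")["image"][v:v+75,u:u+180,::-1],None,fx=4,fy=4,interpolation=cv2.INTER_CUBIC) for n,u,v in(("top",350,215),("side",310,165))])
cv2.imwrite("pics/low1.png",im[:600])
```

```text
grip t 4.88 tcp [464.5  34.   10.7] F [-2.1 -1.9  9.6] op 0.705 rpy [-1.80e+02 -1.00e-01 -8.47e+01]
up t 5.83 tcp [463.7  34.1 129.1] F [ 0.5 -0.4 -2.7] op 0.706 rpy [179.9   0.  -84.7]
above t 7.12 tcp [ 511.1 -300.7  129.8] F [ 0.2  0.  -2.4] op 0.712 rpy [-1.80e+02  1.00e-01 -8.05e+01]
low t 7.78 tcp [ 511.2 -302.7   68.4] F [-0.6  0.5 -1.8] op 0.709 rpy [-180.    -0.   -80.7]
```

View pics/low1.png

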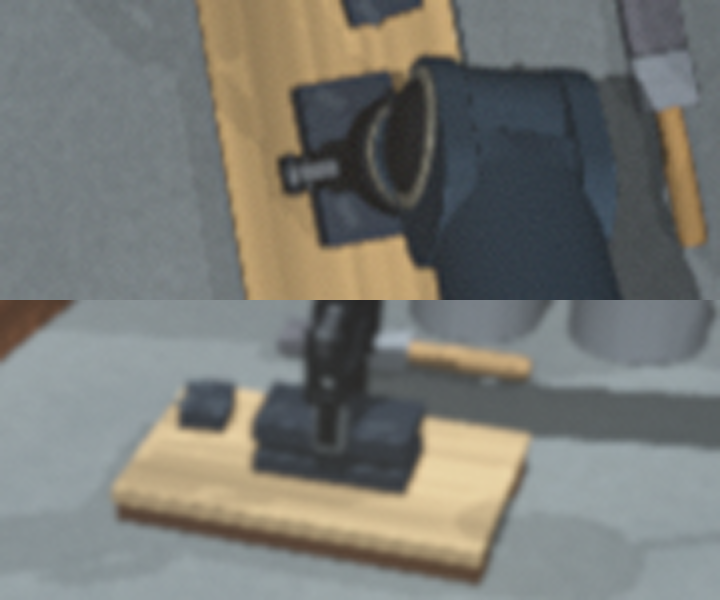

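The slab hangs level about 8 mm above the base slab, edges lining up in the side view (upper ~(340,420), lower ~(335,470)). I'll lower it until it touches.

Run:
```python
from mv import *
from vis import *
b=(510.5,-303.0)
print(robot.move_straight(xyz(b,.0575),vel=.02,contact_N=2)); s=st("touch")
robot.grip(.8); st("rel")
p=s["tcp_pos"]*1e3
robot.move_straight(xyz(p,.13),vel=.15)
robot.goto([.50,-.05,.22],down(-80.7)); st("away")
for n in("top","side"):
    f=robot.grab_frame(n); np.savez(f"pics/{n}2.npz",**f)
    for z in (.055,.060): print(n,"top slab",z,*fitbox(f,[510.5,-303,9.3],(110,62),z,.068))
    print(n,"stack",*fitbox(f,[510.5,-303,9.3],(110,62),.041,.068))
    g=np.load(f"pics/{n}0.npz"); print(n,"ref",*fitbox(g,[510.5,-303,9.3],(110,62),.041,.05))
    # side view: lower slab only
```

```text
True
touch t 8.31 tcp [ 510.6 -303.2   60.8] F [-1.  -0.2  4. ] op 0.708 rpy [-180.    -0.   -80.7]
rel t 8.56 tcp [ 509.6 -302.9   59.6] F [ 0.5 -0.6 -0.1] op 0.801 rpy [ 1.799e+02  1.000e-01 -8.070e+01]
away t 10.22 tcp [499.9 -51.9 219.2] F [ 0.8 -0.3 -0.5] op 0.803 rpy [179.9  -0.  -80.8]
top top slab 0.055 [ 509.49 -301.96    9.4 ] 3.58
top top slab 0.06 [ 509.48 -301.93    9.39] 4.18
top stack [ 509.68 -302.57    8.9 ] 7.24
top ref [ 509.73 -303.35    9.47] 4.03
side top slab 0.055 [ 510.82 -300.93    9.48] 3.5
side top slab 0.06 [ 511.27 -301.52    9.58] 5.39
side stack [ 511.15 -302.34    9.7 ] 6.21
side ref [ 511.17 -302.52   10.15] 2.97
```

The slab sits about 1.3 mm off in y, and both cameras agree. I'll regrip it, lift it 3 mm, shift it and set it back down.

Run:
```python
from mv import *
from vis import *
b=np.array([510.6,-303.1]); b2=b+[.25,-1.25]
robot.goto(xyz(b,.13),down(-80.7))
robot.move_straight(xyz(b,.0615),vel=.12)
robot.grip(.6,strength=60); st("grip")
robot.move_straight(xyz(b,.0660),vel=.03)
robot.move_straight(xyz(b2,.0660),vel=.02);robot.sleep(.2); st("shift")
print(robot.move_straight(xyz(b2,.0595),vel=.02,contact_N=2)); s=st("touch")
robot.grip(.8); st("rel")
robot.move_straight(xyz(b2,.13),vel=.15)
robot.goto([.50,-.05,.22],down(-80.7)); st("away")
for n in("top","side"):
    f=robot.grab_frame(n); np.savez(f"pics/{n}3.npz",**f)
    for z in (.055,.060): print(n,"top slab",z,*fitbox(f,[510.5,-303,9.3],(110,62),z,.068))
    print(n,"stack",*fitbox(f,[510.5,-303,9.3],(110,62),.041,.068))
im=np.vstack([cv2.resize(np.load(f"pics/{n}3.npz")["image"][v:v+50,u:u+100,::-1],None,fx=6,fy=6,interpolation=cv2.INTER_CUBIC) for n,u,v in(("top",390,230),("side",345,180))])
cv2.imwrite("pics/st3.png",im)
```

```text
grip t 12.32 tcp [ 511.7 -303.2   63. ] F [-0.3  1.3  5.7] op 0.71 rpy [-1.799e+02 -1.000e-01 -8.070e+01]
shift t 13.07 tcp [ 510.8 -304.3   65.9] F [ 0.8 -0.3 -2.9] op 0.707 rpy [180.    0.  -80.7]
True
touch t 13.33 tcp [ 511.2 -304.5   63. ] F [-0.1  0.8  3.6] op 0.707 rpy [-180.    -0.   -80.7]
rel t 13.58 tcp [ 510.1 -304.1   61.8] F [-0.5  0.7  0.3] op 0.8 rpy [ 1.799e+02  1.000e-01 -8.070e+01]
away t 15.23 tcp [499.9 -51.9 219.2] F [-0.2  0.7  0.4] op 0.797 rpy [179.9  -0.  -80.8]
top top slab 0.055 [ 509.03 -303.38    9.29] 3.93
top top slab 0.06 [ 509.06 -303.12    9.22] 3.05
top stack [ 509.09 -303.17    9.49] 2.5
side top slab 0.055 [ 510.38 -302.51    9.36] 3.66
side top slab 0.06 [ 510.57 -302.45    9.54] 3.59
side stack [ 510.97 -302.91    9.93] 6.3
```

View pics/st3.png

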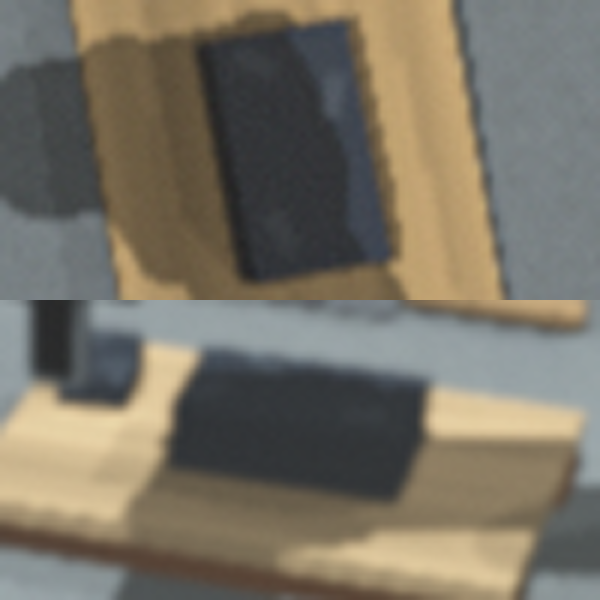

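The second layer is now flush to about 0.6 mm in both views: upper edges near (300,150) in the top crop and (300,420) in the side crop. Next is the wedge.

Run:
```python
from mv import *
w=(509.9,224.7)
robot.goto(xyz(w,.15),down(3)); robot.grip(.6,strength=80); st("above")
print(robot.move_straight(xyz(w,.064),vel=.1,contact_N=5)); st("at")
robot.grip(.2); s=st("grip")
# feasibility of lay-down poses: tilt toe outward; wedge plumb/sloped side by yaw
from scipy.spatial.transform import Rotation as R
for P in((.54,-.09),(.50,-.09),(.46,.13),(.38,.12)):
  az=np.degrees(np.arctan2(P[1],P[0]))
  for tilt in(45,60):
    for k in(0,180):
      # tool: down with jaw axis tangential, then pitched so tool z swings outward
      r=R.from_euler("z",az,degrees=True)*R.from_euler("y",-tilt,degrees=True)*R.from_euler("xyz",[180,0,90+k],degrees=True)
      q=robot.inverse_kinematics([P[0],P[1],.05],r.as_euler("xyz"))
      print(P,tilt,k,np.round(r.as_matrix()[:,2],2),None if q is None else np.round(q,2))
```

```text
above t 16.73 tcp [510.4 223.7 150.2] F [-0.7  0.7 -0.3] op 0.598 rpy [180.   -0.    2.9]
False
at t 17.74 tcp [510.3 225.1  64.6] F [-0.8 -0.1  0.3] op 0.602 rpy [-1.8e+02 -1.0e-01  3.0e+00]
grip t 18.06 tcp [511.1 225.   65.1] F [ 2.1 -0.2  5.2] op 0.338 rpy [-180.    -0.2    3. ]
(0.54, -0.09) 45 0 [ 0.7  -0.12 -0.71] None
(0.54, -0.09) 45 180 [ 0.7  -0.12 -0.71] None
(0.54, -0.09) 60 0 [ 0.85 -0.14 -0.5 ] None
(0.54, -0.09) 60 180 [ 0.85 -0.14 -0.5 ] None
(0.5, -0.09) 45 0 [ 0.7  -0.13 -0.71] None
(0.5, -0.09) 45 180 [ 0.7  -0.13 -0.71] None
(0.5, -0.09) 60 0 [ 0.85 -0.15 -0.5 ] None
(0.5, -0.09) 60 180 [ 0.85 -0.15 -0.5 ] None
(0.46, 0.13) 45 0 [ 0.68  0.19 -0.71] None
(0.46, 0.13) 45 180 [ 0.68  0.19 -0.71] None
(0.46, 0.13) 60 0 [ 0.83  0.24 -0.5 ] None
(0.46, 0.13) 60 180 [ 0.83  0.24 -0.5 ] None
(0.38, 0.12) 45 0 [ 0.67  0.21 -0.71] None
(0.38, 0.12) 45 180 [ 0.67  0.21 -0.71] None
(0.38, 0.12) 60 0 [ 0.83  0.26 -0.5 ] None
(0.38, 0.12) 60 180 [ 0.83  0.26 -0.5 ] None
```

Run:
```python
from mv import *
d=np.array([np.cos(np.radians(3)),np.sin(np.radians(3)),0])
c=np.array([.5108,.2248,.0648]); z=0
for i in range(6):
    z+=.0006 if i==0 else .0010
    a=.004*(1 if i%2==0 else -1)
    robot.move_straight(c+a*d+[0,0,z],vel=.03); st(f"{i} z{z*1e3:.1f}")
from scipy.spatial.transform import Rotation as R
for P in((.56,-.09),(.60,-.08),(.54,.13)):
  az=np.degrees(np.arctan2(P[1],P[0]))
  for tilt in(-30,-45,-60):
    for k in(0,180):
      r=R.from_euler("z",az,degrees=True)*R.from_euler("y",-tilt,degrees=True)*R.from_euler("xyz",[180,0,90+k],degrees=True)
      q=robot.inverse_kinematics([P[0],P[1],.05],r.as_euler("xyz"))
      print(P,tilt,k,None if q is None else np.round(q,2))
```

```text
0 z0.6 t 18.38 tcp [511.7 225.1  65.1] F [-6.4 -0.8  7.1] op 0.337 rpy [179.9   0.3   3. ]
1 z1.6 t 18.79 tcp [510.5 225.   65.9] F [  9.9   3.7 -11.7] op 0.337 rpy [-179.8   -0.4    3. ]
2 z2.6 t 19.21 tcp [511.3 225.   65.8] F [-4.4  2.3 -6.1] op 0.337 rpy [180.    0.4   3. ]
3 z3.6 t 19.62 tcp [510.3 224.9  68.5] F [  7.8   4.3 -12.7] op 0.341 rpy [-179.8   -0.4    3. ]
4 z4.6 t 20.04 tcp [511.1 225.   67.4] F [ -5.7   3.9 -11.7] op 0.342 rpy [180.    0.4   3. ]
5 z5.6 t 20.46 tcp [510.1 224.9  70.8] F [  7.2   4.5 -13.2] op 0.335 rpy [-179.9   -0.4    3. ]
(0.56, -0.09) -30 0 [ 0.74  1.11 -1.15  1.55  0.71  1.6   0.86]
(0.56, -0.09) -30 180 [ 0.32  0.79 -0.33  1.58  0.17  1.33 -1.8 ]
(0.56, -0.09) -45 0 [ 0.68  1.24 -1.15  1.38  0.63  1.86  0.86]
(0.56, -0.09) -45 180 [ 0.26  0.92 -0.27  1.41  0.11  1.61 -1.76]
(0.56, -0.09) -60 0 [ 0.51  1.2  -0.81  1.24  0.37  1.98  1.05]
(0.56, -0.09) -60 180 [ 0.23  1.06 -0.22  1.26  0.06  1.88 -1.74]
(0.6, -0.08) -30 0 [ 0.67  1.14 -1.14  1.44  0.72  1.65  0.9 ]
(0.6, -0.08) -30 180 [ 0.27  0.84 -0.32  1.47  0.17  1.39 -1.79]
(0.6, -0.08) -45 0 [ 0.61  1.26 -1.14  1.26  0.65  1.91  0.91]
(0.6, -0.08) -45 180 [ 0.22  0.97 -0.26  1.29  0.11  1.68 -1.75]
(0.6, -0.08) -60 0 [ 0.29  1.14 -0.43  1.12  0.18  1.98  1.29]
(0.6, -0.08) -60 180 [ 0.18  1.11 -0.2   1.13  0.06  1.95 -1.72]
(0.54, 0.13) -30 0 [ 0.38  1.14 -1.22  1.58  0.75  1.62  0.81]
(0.54, 0.13) -30 180 [-0.02  0.8  -0.42  1.61  0.22  1.33 -1.85]
(0.54, 0.13) -45 0 [ 0.31  1.26 -1.21  1.41  0.66  1.87  0.82]
(0.54, 0.13) -45 180 [-0.08  0.92 -0.36  1.44  0.15  1.6  -1.81]
(0.54, 0.13) -60 0 [ 0.12  1.19 -0.81  1.28  0.36  1.96  1.04]
(0.54, 0.13) -60 180 [-0.12  1.05 -0.31  1.3   0.11  1.86 -1.79]
```

The vertical force has flattened out at about the clamp's weight, so the wedge isn't sliding and the clamp may be rising. I'll lower it straight away and rethink the lateral stroke.

Run:
```python
from mv import *
from vis import *
d=np.array([np.cos(np.radians(3)),np.sin(np.radians(3)),0])
c=np.array([.5108,.2248,.0648])
for z in(.003,.0015,0.): 
    robot.move_straight(c+[0,0,z],vel=.02); st(f"z{z}")
f=robot.grab_frame("side");np.savez("pics/side4.npz",**f)
g=np.load("pics/side0.npz")
im=np.vstack([cv2.resize(x["image"][285:390,230:340,::-1],None,fx=5,fy=5,interpolation=cv2.INTER_CUBIC)[:,:] for x in(f,)])
im=np.hstack([im[:,:400],cv2.resize(g["image"][285:390,230:340,::-1],None,fx=5,fy=5,interpolation=cv2.INTER_CUBIC)[:,:400]])
cv2.imwrite("pics/w4.png",im)
```

```text
z0.003 t 20.85 tcp [510.4 225.   67.3] F [  1.    4.6 -12.9] op 0.336 rpy [-180.    0.    3.]
z0.0015 t 21.1 tcp [510.5 225.   67. ] F [-3.3  2.5 -1.2] op 0.336 rpy [180.   0.   3.]
z0.0 t 21.35 tcp [510.6 225.   66.8] F [-4.9 -0.9 10.6] op 0.339 rpy [179.9  -0.    3. ]
```

View pics/w4.png

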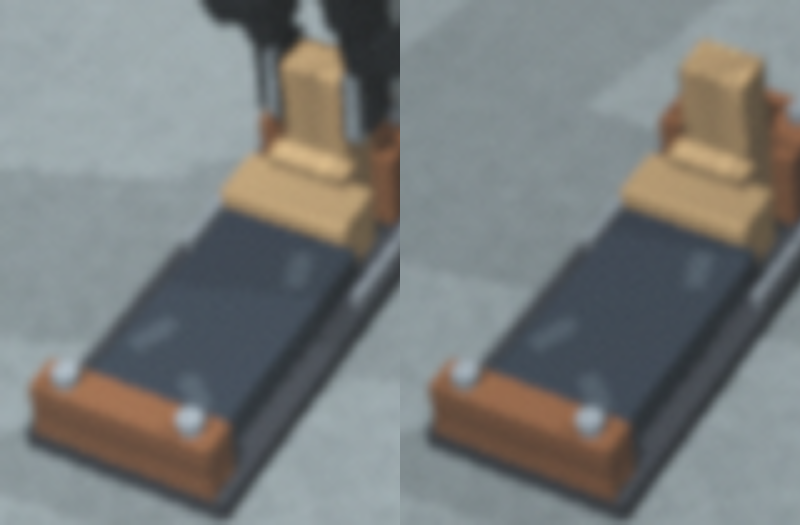

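The clamp is seated now: left (current) and right (start) show the same plate outline, with the wedge head at (312,55). Laterally the arm gives about 2.4 N/mm, so my ±4 mm strokes were too small to make the wedge slide. I'll use larger lateral commands and set the height by feedback so the pull stays at 6 N or less.

```bash
cat > wig.py <<'E'
from mv import *
d=np.array([np.cos(np.radians(3)),np.sin(np.radians(3)),0])
c=np.array([.5105,.2248,0])
def wig(zc,n,A,up,vel,sgn=1,kz=8000.,fmax=9.,verbose=True):
    """n sideways legs; zc: commanded height (m); each leg aims up metres above the force-free height"""
    for i in range(n):
        s=robot.sense(); z0=zc+s["wrist_force"][2]/kz
        zc=z0+up
        robot.move_straight(c+sgn*A*d+[0,0,zc],vel=vel); s=robot.sense()
        x=(s["tcp_pos"]-c)@d*1e3; F=s["wrist_force"]
        if verbose: print(f"t{s['t']:.2f} x{x:+.1f} z{s['tcp_pos'][2]*1e3:.2f} zc{zc*1e3:.2f} Fx{F@d:+.1f} Fz{F[2]:+.1f} op{s['opening']:.3f}")
        sgn=-sgn
        if F[2]<-fmax: print("pull too high");zc-=.0015;robot.move_straight(c+[0,0,zc],vel=.03);break
    return zc,sgn
E
python3 - <<'E'
from wig import *
robot.grip(.2,strength=110)
print(wig(.0648,1,.012,0.,.06)); print(wig(.0660,1,.014,.0,.06,-1))
print(wig(.0660,2,.014,.0004,.06))
E
```

```text
t21.97 x+4.4 z66.05 zc66.09 Fx-17.7 Fz+11.5 op0.331
(np.float64(0.06608988939909982), -1)
t22.55 x-3.9 z69.74 zc67.43 Fx+16.6 Fz-11.2 op0.331
pull too high
(np.float64(0.06593317167214811), 1)
t23.56 x+4.8 z67.98 zc68.81 Fx-20.2 Fz+9.0 op0.333
t24.18 x-4.0 z72.58 zc70.34 Fx+16.5 Fz-12.4 op0.327
pull too high
(np.float64(0.06883724791069666), 1)
```

```bash
cat >> wig.py <<'E'
def wig2(zp,zm,n,A=.013,Ft=-5.,kz=8000.,vel=.09,ff=0.,side=1,ztop=None):
    """side-to-side legs with a separate height command for either side, each corrected by its last vertical force"""
    zc={1:zp,-1:zm}
    for i in range(n):
        robot.move_straight(c+side*A*d+[0,0,zc[side]],vel=vel); s=robot.sense(); F=s["wrist_force"]
        print(f"t{s['t']:.2f} x{(s['tcp_pos']-c)@d*1e3:+.1f} z{s['tcp_pos'][2]*1e3:.2f} zc{zc[side]*1e3:.2f} Fx{F@d:+.1f} Fz{F[2]:+.1f} op{s['opening']:.3f}")
        zc[side]+=np.clip((F[2]-Ft)/kz,-.002,.002)+ff
        side=-side
    print("next",zc[1],zc[-1],side)
E
python3 - <<'E'
from wig import *
wig2(.0700,.0690,6,ff=.0003)
E
```

```text
t25.08 x+5.6 z69.96 zc70.00 Fx-16.7 Fz+11.4 op0.331
t25.52 x-4.1 z71.91 zc69.00 Fx+12.8 Fz-4.1 op0.336
t25.97 x+5.5 z71.36 zc72.30 Fx-14.4 Fz+5.3 op0.331
t26.41 x-3.9 z72.46 zc69.42 Fx+13.7 Fz-4.0 op0.337
t26.85 x+5.4 z72.64 zc73.89 Fx-14.2 Fz+3.8 op0.331
t27.29 x-3.7 z73.05 zc69.84 Fx+12.6 Fz-0.7 op0.334
next 0.0752918460939003 0.07067243287135626 1
```

Run:
```python
from wig import *
wig2(.0760,.0716,8,A=.012,ff=.0010,Ft=-5)
```

```text
t27.73 x+4.5 z74.33 zc76.00 Fx-13.9 Fz+0.5 op0.332
t28.15 x-3.4 z74.53 zc71.60 Fx+12.7 Fz-1.8 op0.333
t28.57 x+4.6 z75.97 zc77.69 Fx-12.7 Fz-0.4 op0.332
t29.00 x-3.4 z75.96 zc73.00 Fx+13.6 Fz-1.1 op0.336
t29.43 x+4.7 z77.53 zc79.27 Fx-12.6 Fz-2.0 op0.334
t29.85 x-3.5 z77.43 zc74.48 Fx+13.0 Fz-1.7 op0.329
t30.27 x+4.8 z78.94 zc80.65 Fx-13.6 Fz-0.3 op0.334
t30.70 x-3.6 z78.84 zc75.90 Fx+11.2 Fz-0.4 op0.332
next 0.08223854989026352 0.07747672468218629 1
```

Run:
```python
from wig import *
wig2(.0833,.0787,8,A=.011,ff=.0022,Ft=-4)
```

```text
t31.12 x+3.9 z81.22 zc83.30 Fx-11.6 Fz-4.8 op0.334
t31.52 x-3.6 z81.20 zc78.70 Fx+11.0 Fz-3.4 op0.332
t31.93 x+4.1 z83.39 zc85.40 Fx-11.8 Fz-2.7 op0.335
t32.33 x-3.9 z83.40 zc80.98 Fx+10.2 Fz-2.4 op0.332
t32.73 x+4.3 z85.79 zc87.76 Fx-11.4 Fz-4.6 op0.329
t33.13 x-4.1 z85.77 zc83.37 Fx+9.5 Fz-2.3 op0.337
t33.54 x+4.5 z88.02 zc89.88 Fx-10.4 Fz-2.9 op0.336
t33.94 x-4.4 z88.09 zc85.79 Fx+8.7 Fz-1.7 op0.335
next 0.09221986038901363 0.08827356597665117 1
```

Run:
```python
from wig import *
wig2(.0932,.0895,7,A=.010,ff=.0032,Ft=-4)
from scipy.spatial.transform import Rotation as R
# lay-down candidates: toe toward base (tilt -50); also report which way wedge -x face points
for P in((.60,-.08),(.56,.11),(.40,.10)):
  az=np.degrees(np.arctan2(P[1],P[0]))
  for tilt in(-45,-60,-70):
    for k in(0,180):
      r=R.from_euler("z",az,degrees=True)*R.from_euler("y",-tilt,degrees=True)*R.from_euler("xyz",[180,0,90+k],degrees=True)
      q=robot.inverse_kinematics([P[0],P[1],.05],r.as_euler("xyz"))
      # tool y axis at down yaw 3: (sin3,-cos3) => -clamp x direction is tool +y
      print(P,tilt,k,"wedge -x face dir",np.round(r.as_matrix()[:,1],2),None if q is None else np.round(q,2))
```

```text
t34.34 x+4.1 z91.29 zc93.20 Fx-9.7 Fz-4.2 op0.331
t34.72 x-4.4 z91.43 zc89.50 Fx+8.2 Fz-2.9 op0.333
t35.10 x+4.9 z94.69 zc96.38 Fx-7.9 Fz-5.1 op0.334
t35.48 x-4.7 z94.75 zc92.84 Fx+8.8 Fz-1.9 op0.333
t35.86 x+5.6 z98.07 zc99.44 Fx-7.7 Fz-3.4 op0.332
t36.23 x-5.3 z98.12 zc96.30 Fx+7.0 Fz-2.4 op0.335
t36.62 x+10.7 z103.02 zc102.71 Fx-0.2 Fz-0.8 op0.336
next 0.10630813050913265 0.09969940674728986 -1
(0.6, -0.08) -45 0 wedge -x face dir [ 0.7  -0.09 -0.71] [ 0.6   1.26 -1.13  1.26  0.65  1.91  0.91]
(0.6, -0.08) -45 180 wedge -x face dir [-0.7   0.09  0.71] [ 0.22  0.97 -0.26  1.29  0.11  1.68 -1.75]
(0.6, -0.08) -60 0 wedge -x face dir [ 0.5  -0.07 -0.87] [ 0.29  1.14 -0.43  1.12  0.18  1.98  1.29]
(0.6, -0.08) -60 180 wedge -x face dir [-0.5   0.07  0.87] [ 0.18  1.11 -0.2   1.13  0.06  1.95 -1.73]
(0.6, -0.08) -70 0 wedge -x face dir [ 0.34 -0.05 -0.94] None
(0.6, -0.08) -70 180 wedge -x face dir [-0.34  0.05  0.94] None
(0.56, 0.11) -45 0 wedge -x face dir [ 0.69  0.14 -0.71] [ 0.33  1.26 -1.19  1.37  0.66  1.88  0.84]
(0.56, 0.11) -45 180 wedge -x face dir [-0.69 -0.14  0.71] [-0.0
[... 268 characters left out ...]
-x face dir [ 0.34  0.07 -0.94] None
(0.56, 0.11) -70 180 wedge -x face dir [-0.34 -0.07  0.94] None
(0.4, 0.1) -45 0 wedge -x face dir [ 0.69  0.17 -0.71] [ 0.45  1.18 -1.24  1.8   0.61  1.67  0.69]
(0.4, 0.1) -45 180 wedge -x face dir [-0.69 -0.17  0.71] [-0.    0.77 -0.43  1.83  0.16  1.39 -1.87]
(0.4, 0.1) -60 0 wedge -x face dir [ 0.49  0.12 -0.87] [ 0.41  1.31 -1.22  1.68  0.51  1.87  0.66]
(0.4, 0.1) -60 180 wedge -x face dir [-0.49 -0.12  0.87] [-0.06  0.9  -0.36  1.71  0.1   1.62 -1.83]
(0.4, 0.1) -70 0 wedge -x face dir [ 0.33  0.08 -0.94] [ 0.38  1.39 -1.19  1.61  0.44  1.99  0.63]
(0.4, 0.1) -70 180 wedge -x face dir [-0.33 -0.08  0.94] [-0.09  0.99 -0.33  1.64  0.07  1.76 -1.82]
```

The wedge is free, with the pull never above about 5 N since the fix. I'll lift it out and lay it on the open bench between the clamp and the pallet.

Run:
```python
from wig import *
from vis import *
from scipy.spatial.transform import Rotation as R
f=np.load("pics/top0.npz");W=world(f);m=(W[...,2]>.1)&(np.mgrid[0:480,0:640][1]>335)&(np.mgrid[0:480,0:640][1]<370)&(np.mgrid[0:480,0:640][0]<200);print("bottle",W[m].mean(0))
robot.move_straight(c+[0,0,.107],vel=.1); robot.move_straight(c+[0,0,.18],vel=.2); st("out")
P=np.array([.50,-.10]);az=np.degrees(np.arctan2(P[1],P[0]))
r=(R.from_euler("z",az,degrees=True)*R.from_euler("y",60,degrees=True)*R.from_euler("xyz",[180,0,90],degrees=True)).as_euler("xyz")
print(np.round(robot.inverse_kinematics([*P,.2],r),2))
robot.goto([*P,.20],list(r)); st("tilted")
robot.move_straight([*P,.065],vel=.15); st("low")
print(robot.move_straight([*P,.028],vel=.03,contact_N=2)); st("touch")
```

```text
bottle [ 0.76474007 -0.06623349  0.20972359]
out t 37.39 tcp [510.4 224.2 179.5] F [ 0.2 -0.4 -1.2] op 0.331 rpy [179.9   0.    3. ]
[ 0.29  0.8  -0.24  1.42  0.02  1.98  1.39]
tilted t 39.35 tcp [499.9 -99.4 199.7] F [-0.2  0.4 -1.4] op 0.337 rpy [-120.    -0.    78.7]
low t 40.4 tcp [ 500.6 -100.    65.8] F [0.2 0.  0.1] op 0.335 rpy [-120.1   -0.    78.7]
True
touch t 41.28 tcp [ 499.8 -100.    37. ] F [ 3.  -0.5  3.5] op 0.332 rpy [-119.9   -0.    78.7]
```

Run:
```python
from wig import *
from vis import *
robot.grip(.55,strength=40); robot.sleep(.1)
robot.move_straight([.545,-.109,.075],vel=.2)
robot.goto([.51,.13,.20],down(3)); st("over")
f=robot.grab_frame("side");np.savez("pics/side5.npz",**f)
g=robot.grab_frame("top");np.savez("pics/top5.npz",**g)
cv2.imwrite("pics/s5.png",np.vstack([cv2.resize(f["image"][195:395,220:460,::-1],None,fx=2.2,fy=2.2),cv2.resize(g["image"][200:270,170:410,::-1],None,fx=2.2,fy=2.2)]))
```

```text
over t 43.64 tcp [509.8 129.3 199.3] F [ 0.5 -1.7 -1. ] op 0.551 rpy [1.8e+02 1.0e-01 3.0e+00]
```

View pics/s5.png

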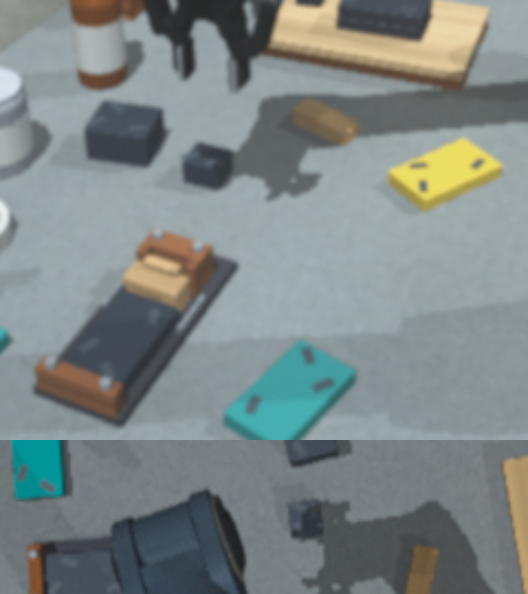

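The wedge lies flat on the bench at crop (325,120), clear of the clamp and pallet. The jaw has sprung back and the stack looks undisturbed. Next is the slab in the clamp.

Run:
```python
from vis import *
for n,k in(("side",5),("top",0)):
    f=np.load(f"pics/{n}{k}.npz");W=world(f);B=f["image"].astype(int)
    for zl in(.017,.020):
        m=(W[...,2]>zl)&(W[...,2]<.034)&(B[...,0]-B[...,2]<12)
        print(n,zl,*fitbox(f,[504.5,316,93],(110,62),zl,.028,m,pad=6))
    print("wedge head",fitbox(np.load(f"pics/{n}0.npz"),[509,222,93],(20.5,30),.062,.086))
    r=rect(f,(300,150,400,330),.008,.035,None,B[...,0]-B[...,2]>20); print(r)
```

```text
side 0.017 [503.43 305.73  93.34] 140.78
side 0.02 [503.38 307.54  93.17] 115.8
wedge head (array([510.76, 225.04,  92.  ]), 1.36)
(array([ 563.7, -278.8]), array([222.2, 165.2]), -71.86, np.float64(31.5), 1190)
top 0.017 [500.44 319.97  92.66] 37.84
top 0.02 [500.39 319.73  92.62] 34.97
wedge head (array([508.82, 224.3 ,  90.7 ]), 0.88)
(array([337.5, -69.2]), array([113.5,  64.5]), 62.77, np.float64(17.5), 783)
```

Run:
```python
from vis import *
f=np.load("pics/top0.npz");W=world(f)
q=lambda a,b:(175-.5+ (a+.5)/7.5,235-.5+(b+.5)/7.5)
fe=[q(76,126),q(83,281)];po=[q(563,110),q(570,233)]
for nm,L in(("fence",fe),("post",po)):
    for u,v in L: print(nm,np.round(W[int(round(v)),int(round(u))]*1e3,1))
for zf,zp in((.036,.046),(.046,.046),(.030,.046)):
    F=np.mean([px2w(f,*p,zf) for p in fe],0)*1e3;P=np.mean([px2w(f,*p,zp) for p in po],0)*1e3
    D=F-P;print(F,P,np.linalg.norm(D[:2]),np.degrees(np.arctan2(D[1],D[0])))
# depth profile along clamp centre line
for y in np.arange(.325,.395,.004):
    u,v=w2px(f,[.505-.0523*(y-.27),y,.03]);print(round(y*1e3),np.round(W[int(round(v)),int(round(u))]*1e3,1))
```

```text
fence [530.9 381.5  36.2]
fence [473.6 377.5  39.7]
post [533.2 201.8  48.7]
post [487.3 198.4  54.4]
[501.71277293 381.0009007   36.        ] [510.51367675 202.04207074  46.        ] 179.17510632801782 92.8154448615524
[501.52932758 378.05969626  46.        ] [510.51367675 202.04207074  46.        ] 176.24676740661937 92.92197410594851
[501.82284014 382.76562337  30.        ] [510.51367675 202.04207074  46.        ] 180.93239929273975 92.7531826202619
325 [502.9 325.5  30.4]
329 [502.9 328.2  30.4]
333 [503.1 335.2  24.6]
337 [500.3 336.4  30.6]
341 [500.5 343.5  24.5]
345 [500.5 345.8  26.2]
349 [500.5 350.5  29.3]
353 [500.6 354.2  25.5]
357 [500.7 357.1  25.2]
361 [500.7 361.6  28.6]
365 [500.7 363.7  31. ]
369 [500.8 369.6  29.5]
373 [500.8 372.6  28.8]
377 [498.  374.9  39.6]
381 [498.2 380.1  31.1]
385 [498.2 384.8  33.9]
389 [498.3 388.9  29.5]
393 [498.8 402.6   2.2]
```

Run:
```python
from mv import *
g=(504.5,316.9)
robot.grip(1.0,strength=60)
robot.goto(xyz(g,.10),down(2.9))
robot.move_straight(xyz(g,.040),vel=.15); st("low")
print(robot.move_straight(xyz(g,.0205),vel=.04,contact_N=4)); st("at")
robot.grip(.6); s=st("grip")
print("snag",robot.move_straight(xyz(g,.036),vel=.05,contact_N=18)); st("lift")
```

```text
low t 45.62 tcp [505.5 316.2  40.8] F [ 0.5 -0.1  0.6] op 0.999 rpy [-1.8e+02 -1.0e-01  2.8e+00]
False
at t 46.25 tcp [504.5 316.9  20.3] F [-0.8 -0.6 -0.9] op 0.997 rpy [180.    0.    2.9]
grip t 46.6 tcp [504.8 317.2  21.2] F [-0.2 -0.5  5.6] op 0.705 rpy [-180.    -0.     2.9]
snag False
lift t 47.06 tcp [504.6 316.9  36.2] F [-0.8 -0.6 -1.4] op 0.707 rpy [-180.    -0.     2.9]
```

Run:
```python
from mv import *
from vis import *
g=(504.5,316.9); b=(511.0,-304.3)
robot.move_straight(xyz(g,.15),vel=.2)
robot.goto(xyz(b,.15),down(-80.7)); st("above")
robot.move_straight(xyz(b,.087),vel=.12); robot.sleep(.15); st("hover")
f=robot.grab_frame("side");np.savez("pics/side6.npz",**f)
cv2.imwrite("pics/h6.png",cv2.resize(f["image"][160:240,340:460,::-1],None,fx=6,fy=6,interpolation=cv2.INTER_CUBIC))
```

```text
above t 49.99 tcp [ 511.9 -302.7  149.8] F [ 0.3  0.3 -1.7] op 0.704 rpy [-1.80e+02  1.00e-01 -8.05e+01]
hover t 50.82 tcp [ 511.6 -304.8   88. ] F [-1.  -0.2 -2.4] op 0.709 rpy [-1.799e+02 -1.000e-01 -8.070e+01]
```

View pics/h6.png

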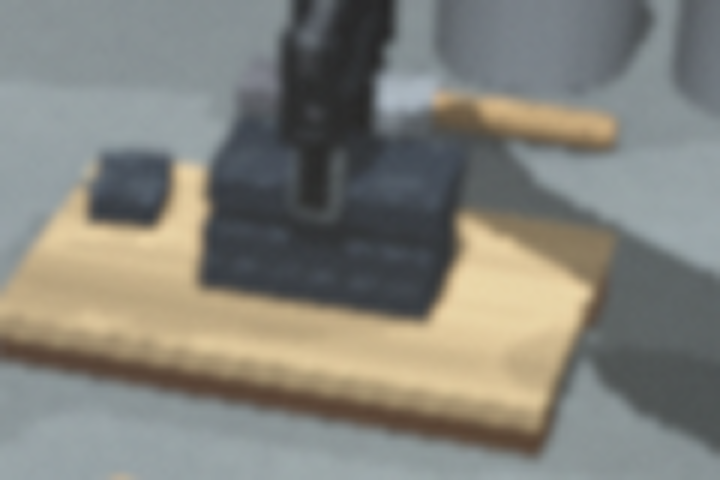

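The third slab hovers level about 9 mm above the pile, its ends lining up with the layers below (left (210,170), right (460,160)). I'll lower it.

Run:
```python
from mv import *
from vis import *
b=(511.0,-304.3)
print(robot.move_straight(xyz(b,.0745),vel=.02,contact_N=2)); st("touch")
robot.grip(.8); st("rel")
robot.move_straight(xyz(b,.15),vel=.15)
robot.goto([.50,-.05,.24],down(-80.7)); st("away")
for n in("top","side"):
    f=robot.grab_frame(n); np.savez(f"pics/{n}7.npz",**f)
    for z in (.073,.077): print(n,"3rd",z,*fitbox(f,[510.5,-303,9.3],(110,62),z,.086))
    print(n,"pile",*fitbox(f,[510.5,-303,9.3],(110,62),.041,.086))
```

```text
True
touch t 51.33 tcp [ 511.1 -304.3   79.2] F [-0.1  1.   4.7] op 0.704 rpy [-180.     0.   -80.7]
rel t 51.58 tcp [ 510.4 -303.7   78.2] F [ 0.3 -0.5  0.1] op 0.797 rpy [ 1.799e+02  1.000e-01 -8.070e+01]
away t 53.25 tcp [499.8 -51.2 239.5] F [ 0.6 -0.7  0.7] op 0.797 rpy [179.9  -0.  -80.8]
top 3rd 0.073 [ 507.43 -303.31    9.49] 3.37
top 3rd 0.077 [ 507.53 -303.41    9.23] 3.83
top pile [ 508.21 -303.34    9.16] 4.13
side 3rd 0.073 [ 509.39 -302.9     9.18] 5.22
side 3rd 0.077 [ 509.06 -302.82    9.99] 3.64
side pile [ 510.26 -302.6    10.44] 8.09
```

The top slab is about 1.5–2 mm short along the long axis, and both cameras agree. There is time for one regrip, lift and shift.

Run:
```python
from mv import *
from vis import *
b=np.array([511.0,-304.3]); e=np.array([np.cos(np.radians(9.3)),np.sin(np.radians(9.3))]); b2=b+2.2*e+[0,-.2]
robot.goto(xyz(b,.15),down(-80.7))
robot.move_straight(xyz(b,.0795),vel=.12); robot.sleep(.15)
robot.grip(.6,strength=60); st("grip")
robot.move_straight(xyz(b,.0845),vel=.03)
robot.move_straight(xyz(b2,.0845),vel=.02); robot.sleep(.15); st("shift")
print(robot.move_straight(xyz(b2,.0765),vel=.02,contact_N=2)); st("touch")
robot.grip(.8)
robot.move_straight(xyz(b2,.15),vel=.15)
robot.goto([.50,-.0,.24],down(-80.7)); st("away")
for n in("top","side"):
    f=robot.grab_frame(n); np.savez(f"pics/{n}8.npz",**f)
    for z in (.073,.077): print(n,"3rd",z,*fitbox(f,[510.5,-303,9.3],(110,62),z,.086))
    print(n,"pile",*fitbox(f,[510.5,-303,9.3],(110,62),.041,.086))
a=cv2.resize(np.load("pics/top8.npz")["image"][230:280,390:480,::-1],None,fx=6,fy=6,interpolation=cv2.INTER_CUBIC)
s=cv2.resize(np.load("pics/side8.npz")["image"][180:230,345:435,::-1],None,fx=6,fy=6,interpolation=cv2.INTER_CUBIC)
cv2.imwrite("pics/f8.png",np.vstack([a,s]))
```

```text
grip t 55.51 tcp [ 511.6 -304.7   80.9] F [-0.6  0.5  4.9] op 0.71 rpy [-179.9   -0.   -80.7]
shift t 56.23 tcp [ 513.1 -304.1   84.4] F [-0.5 -0.1 -2.5] op 0.709 rpy [180.    0.  -80.7]
True
touch t 56.53 tcp [ 513.3 -304.4   80.9] F [-0.  -0.   4.7] op 0.705 rpy [-180.    -0.   -80.7]
away t 58.61 tcp [499.9  -1.1 239.7] F [ 0.6 -1.   0.7] op 0.803 rpy [180.   -0.  -80.8]
top 3rd 0.073 [ 509.43 -303.61    9.43] 3.87
top 3rd 0.077 [ 509.4  -303.52    9.43] 3.52
top pile [ 509.43 -303.43    9.45] 3.03
side 3rd 0.073 [ 511.17 -303.21    9.56] 3.75
side 3rd 0.077 [ 511.03 -302.89    9.99] 2.87
side pile [ 511.1  -302.84    9.92] 3.88
```

View pics/f8.png

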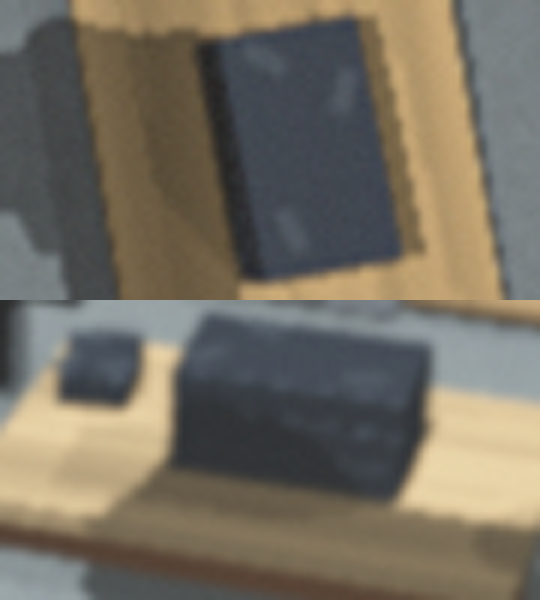

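The pile is a clean, flush block of three in both views: top crop (310,150), side crop (300,410). The fitted layers agree to within about 0.7 mm, so I'm handing in.

Run:
```python
from plant import robot
print(robot.close_job())
```

```text
the job is handed in; nothing more can be done
None
```

The three slabs are stacked on the pallet and the job is handed in at about 58.6 s, but I probably lifted the clamp slightly early on.

- **Likely clamp lift:** my first side-to-side strokes were too small to slide the wedge. The upward pull reached about 13 N, roughly the weight holding the clamp down, so it probably came up a few millimetres off its dowels. I lowered it at once, and the next picture showed it seated. Two later legs touched 11–12 N. After I steered the height from the measured force, no reading at the end of a stroke was above about 5 N, and the wedge came free. The clamp height itself was never measured.
- **Pile:** I set the loose slab on the base slab, then the clamped slab on top. Each was lowered until about 2 N of contact, then lifted 3–5 mm once and shifted to correct it. In the last check from both cameras, the layers agree to within about 0.7 mm and under 1° of turn.
- **Camera agreement:** the two cameras differ by 1–2 mm in absolute position, but they agree on how the layers sit relative to each other.
- **Bottom slab:** it was not visibly moved. Fitting the whole pile as one block gives the same pose as the base slab did at the start, to about 0.5 mm.
- **Wedge:** a picture taken after I let go shows it lying flat on open bench, clear of the clamp and pallet.
- **Other items:** I did not reach for the block, the offcuts or anything else. They looked undisturbed in the pictures I viewed, but I did not measure them again.

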